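Right the spice mill and hold its spring clip spread at the axle groove

TASK

Stand the toppled steel spice mill upright on the counter and let go of it. Then pick up the spring clip by its two ears, pinch them so that its ring spreads, lower the ring from above over the top of the mill's axle down to the groove, and finish still holding it there: fully spread, level, centred round the groove and not touching the mill, so that I can check the groove before it snaps shut. Leave the other things on the counter where they are.

Things in the scene. Friction and masses are not known exactly. Their poses are not given: they have to be found in the camera images.
- mill_axle (a point): hand spice mill without its crank, plain steel, 0.37 to 0.63 kg, loose, lying on a flat side at the start. This point is on the round axle's centre line, 95 mm above the foot (26 mm over the counter when lying), where the axle is 22 mm across: a place to grip. z axis: along the mill from foot to head (up when it stands); x, y: square to the body's sides.
- mill_foot (a point): centre of the mill's flat foot; same axes; at counter height (z = 0) when it stands. From the foot up: square body 52 x 52 mm, 70 mm tall, nearly all the weight; axle 22 mm across from 70 to 110 mm; groove; head 22 mm across from 128 to 146 mm. Gripped by the axle with moderate force and lifted, the heavy body tends to swing down till the mill hangs upright.
- mill_groove (a point): centre of the mill's groove (16 mm across, from 110 to 128 mm above the foot), on the centre line, 119 mm above the foot; same axes. The head's top is 27 mm above it.
- clip_ears (a point): spring clip, plain steel, 70 g, 115 mm long, loose, flat on the counter: a ring and two upright ears joined at a pivot pin, like a clothes peg. Ears: flat plates 38 mm long, 4 mm thick, 36 mm high from the counter. This point is midway between them and along them, 20 mm over the clip's underside, 37 mm behind the pivot. x axis: from ears to ring; y: ear to ear; z: up.
- clip_ring (a point): centre of the clip's ring, 77 mm ahead (before pinching) of clip_ears along the clip's x axis, 6 mm over the clip's underside (14 mm below clip_ears); same axes. The ring's band is 8 mm high (2 to 10 mm over the underside) and 4 mm thick; the hole is about 17 mm wide at rest, and 34 mm across when fully spread, with a 24 mm gap at the front.
- clip_spread (a joint): turn of each half of the clip about the pivot: 0 at rest (ears splayed, about 44 mm over their outer faces at mid-length, 51 mm at the ends), 0.22 rad fully spread (ears pinched to a stop, parallel, 28 mm over their outer faces). Pinching fully takes about 8 N; 20 N or more holds the ears firmly on the stop. As the ears are pinched by non-slip pads, pivot and ring creep about 4 mm forward (+x).
- katori: small steel bowl, 76 mm across, 36 mm high, between the places of the mill and clip; origin at the centre of its underside. Leave alone.
- spoon: steel spoon, 150 mm long, lying beyond them; origin under its middle. Leave alone.
- tumbler: steel tumbler, 66 mm across, 85 mm high; origin at the centre of its underside. Leave alone.
- jar: glass jar with a steel cap, 64 mm across, 100 mm high, at the left; origin at the centre of its underside. Leave alone.

How it is judged:
By the outcome, as a careful person would: the job done as asked, in the order asked, and still so for the second after the job is handed in, while the arm keeps its last pose, push and grip.
It also fails if it takes over 64 s, if anything falls off the work surface, if the arm or the gripper's body presses on something with over 40 N, if the wrist force passes 120 N, or if a joint passes its speed limit or range.

ROBOT

A 6-joint arm with a two-finger parallel gripper is mounted at the origin on the work surface. World frame = base frame: x ahead of the robot, y to its left, z up, the work surface at z = 0. Lengths are in m, angles in rad, forces in N, time in s.
With the tool pointing down it reaches from about 0.3 to 0.75 m from the base axis. Payload 8.5 kg.
Tool frame: the origin (TCP) lies at the very end of the fingers, on their centre line; the grasp point (between the pads) lies 19 mm behind it; z points along the fingers, y is the line along which they close (so a half turn about z gives the same grasp; the last joint's range is limited). The gripper opens to 85 mm and grips with 20 to 120 N. Pads are 22 mm wide; open, the fingers measure 114 mm over their backs; the gripper's body (76 mm by 85 mm) begins 54 mm behind the grasp point. The pads swing forward as they close: fully open they stand 13 mm farther back than shut.
Start: joints at [-1.518, 0.381, 1.297, -0, 1.464, -0.215], TCP at [0.146, -0.53, 0.231] pointing down, gripper open.
Joint ranges: [-3.11, 3.11], [-0.89, 2.33], [0.22, 2.48], [-1.42, 4.56], [0.17, 2.85], [-2.88, 2.88]. Speed limits (rad/s): [2.39, 2.39, 3.14, 3.14, 3.14, 3.14].

INTERFACE

Orientations are given as a unit quaternion [x, y, z, w].
In Python, from cell import * gives the robot as it stands.
- The arm moves only by the tool apply_moves, never from a script. Its argument "commands" is a list of rows, each a list of 7 numbers: the shift along the tool's x, y, z in units of 25 mm (1.0 is 25 mm), then the turn, a rotation vector about the tool's x, y, z in units of 6 degrees (1.0 is 6 degrees), then the finger opening in mm, from 0 to 85.4. In form: [[x, y, z, ax, ay, az, grip], ...]. A call has 1 to 5 rows; each row is the pose to reach, as a shift and turn from the pose commanded when the call began, along the tool's axes at that moment; what a row does not reach only later rows make up. A row lasts 1/12 s, in which the tool goes at most 41.7 mm and 7.16 degrees, less where a joint would pass 70% of its speed; a pose out of reach is approached as far as the arm can. A call with a gripper value outside its range is refused whole. The fingers move at their own pace and stop on an object; "force" is the grip in N (left out, the last holds). Time passes only in rows, so rows that repeat a pose let the fingers close. It gives the time, the measured TCP pose, the force, the opening and the grip force at its end, in the units of the state.
- sense(): the state, without advancing time (a new reading comes with each control period).
- capture(name): name is "side" or "top" or "wrist"; returns a dict with "color" (480x640x3 uint8, red, green, blue), "fov_y" (degrees; the focal length in pixels is half the picture's height over the tangent of half this angle, whatever the lens; pixels are square), "cx", "cy" (the principal point, pixels), "k1" (the pictures are not rectified: a ray, as slopes to the right and down, at radius r is drawn at 1 + k1 r^2 times it, then the intrinsics apply), "R" (3x3) and "t" (3): a world point X has camera coordinates R X + t. Camera axes: x right, y down, z forward; pixel columns grow to the right and rows downward; lengths in m; the calibration is good to about 2 mm. A picture is of the moment at which its call begins. There is no depth.
- finish_job(): hands the job in; it is judged then, once.
Trained networks look in the newest picture that a camera, given by its name, has taken for a name from the list of things; names that differ only in an ending like _2 or _b are one class to them, and where a whole thing is asked for, a point or a joint stands for the part that bears it (a point fixed in the world has none). Each returns a list of dicts, best first, with "score" (0 to 1); they miss things now and then, are a little off and sometimes report something else, mostly with a low value. They report only what shows in the picture. A call takes as long as a camera call.
- masks_of(name, camera): "pixels" (480x640 bool, what is visible of it) and "location" ([row, column] in pixels, amid what is visible of it).
The state is a dict: "time_s": time; "qpos": joint angles; "qvel": joint speeds; "joint_torque": joint torques, N m; "position": TCP position; "orientation": TCP orientation; "ft_force": force on the tool from outside, world axes, zero at the start; "moment": the same for the moment, N m; "finger_gap": finger opening in m; "finger_force": force on a finger pad.
Only numpy, scipy, OpenCV 4.12 (cv2) and the standard library are available. Lean on these libraries where they do the work, as an engineer would, in place of code of your own. Each camera call takes 0.05 s, during which the arm holds its last target. There are 200 camera calls.

## Working session

There is one attempt and no reset: what is moved stays moved. The work goes in short steps, Python scripts to look and compute and a tool call to move; the robot and the scene stay as the last step left them, time stands still between calls to the robot, and variables do not carry over. Pictures are saved under pics/ and viewed, at most 10 in all, crops included, and the job is handed in when it is done.

Besides the shell and the picture viewer there is one more tool, called after ">>>" by a JSON object that holds its "api" and its "payload", one argument or row to a line. apply_moves: Moves the arm, as the interface text tells. Its arguments: {"type":"object","properties":{"commands":{"type":"array","items":{"type":"array","items":{"type":"number"}}},"force":{"type":"number"}},"required":["commands"]}

```bash
ls; mkdir -p pics; cat > h.py <<'E'
from cell import *
import numpy as np, cv2
from scipy.spatial.transform import Rotation as Ro
def ray(c,px):  # px (u,v)
    f=240/np.tan(np.radians(c["fov_y"])/2)
    d=np.array([(px[0]-c["cx"])/f,(px[1]-c["cy"])/f]); u=d.copy()
    for _ in range(20): u=d/(1+c["k1"]*(u@u))
    R=np.array(c["R"]);t=np.array(c["t"])
    return -R.T@t, R.T@np.array([u[0],u[1],1])
def onz(c,px,z):
    o,d=ray(c,px); return o+d*(z-o[2])/d[2]
def proj(c,X):
    f=240/np.tan(np.radians(c["fov_y"])/2)
    p=np.array(c["R"])@np.array(X)+np.array(c["t"]); u=p[:2]/p[2]; u=u*(1+c["k1"]*(u@u))
    return u*f+[c["cx"],c["cy"]]
def save(c,n): cv2.imwrite("pics/"+n,c["color"][:,:,::-1])
E
python3 - <<'E'
from h import *
a=capture("top");b=capture("side")
img=np.vstack([a["color"],b["color"]])
save(a,"top0.png");save(b,"side0.png")
for c in(a,b): print(c["fov_y"],c["cx"],c["cy"],c["k1"],-np.array(c["R"]).T@c["t"])
for n,cam,c,z in [("mill_axle","top",a,.026),("clip_ears","top",a,.02),("katori","top",a,.02),("tumbler","top",a,.05),("jar","top",a,.05),("spoon","top",a,0),("mill_axle","side",b,.026),("clip_ears","side",b,.02)]:
    for m in masks_of(n,cam)[:2]:
        l=m["location"]; print(n,cam,m["score"],l,m["pixels"].sum(),onz(c,(l[1],l[0]),z).round(3))
s=sense();print({k:np.round(v,3) for k,v in s.items()})
E
```

```text
pics
47.95206966085924 320.4896225416518 238.30719863806473 -0.03272469800087971 [0.29020835 0.0766181  1.26976131]
56.71219830915016 319.8212804986321 242.2914496049556 0.03331144284643447 [0.17512737 0.66674188 0.56945284]
mill_axle top 0.87 [271.7, 274.0] 975 [0.509 0.182 0.026]
clip_ears top 0.63 [265.7, 441.3] 190 [ 0.511 -0.211  0.02 ]
katori top 0.84 [265.7, 354.7] 820 [ 0.518 -0.007  0.02 ]
tumbler top 0.9 [189.1, 394.5] 748 [ 0.694 -0.108  0.05 ]
jar top 0.86 [293.9, 176.1] 899 [0.46  0.404 0.05 ]
spoon top 0.65 [198.8, 304.3] 552 [0.693 0.108 0.   ]
mill_axle side 0.77 [307.7, 297.9] 2003 [0.511 0.185 0.026]
clip_ears side 0.67 [210.1, 383.8] 578 [ 0.519 -0.213  0.02 ]
{'time_s': np.float64(0.5), 'qpos': array([-1.518,  0.381,  1.297,  0.   ,  1.464, -0.215]), 'qvel': array([-0.001, -0.001, -0.001, -0.   , -0.001, -0.001]), 'joint_torque': array([-2.0000e-03, -4.4804e+01, -2.3134e+01, -0.0000e+00,  1.0000e-03,
       -0.0000e+00]), 'position': array([ 0.146, -0.53 ,  0.231]), 'orientation': array([ 0.991,  0.133,  0.   , -0.   ]), 'ft_force': array([-0.158,  0.103, -0.278]), 'moment': array([-0.006, -0.049,  0.031]), 'finger_force': np.float64(0.0), 'finger_gap': np.float64(0.085)}
```

View crops.

```bash
python3 - <<'E'
import cv2,numpy as np
a=cv2.imread("pics/top0.png");b=cv2.imread("pics/side0.png")
p=cv2.resize(a[210:330,230:330],None,fx=4,fy=4,interpolation=2)
q=cv2.resize(a[210:330,400:500],None,fx=4,fy=4,interpolation=2)
cv2.imwrite("pics/c0.png",np.hstack([p,q]))
E
```

```text
(no output)
```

View pics/c0.png

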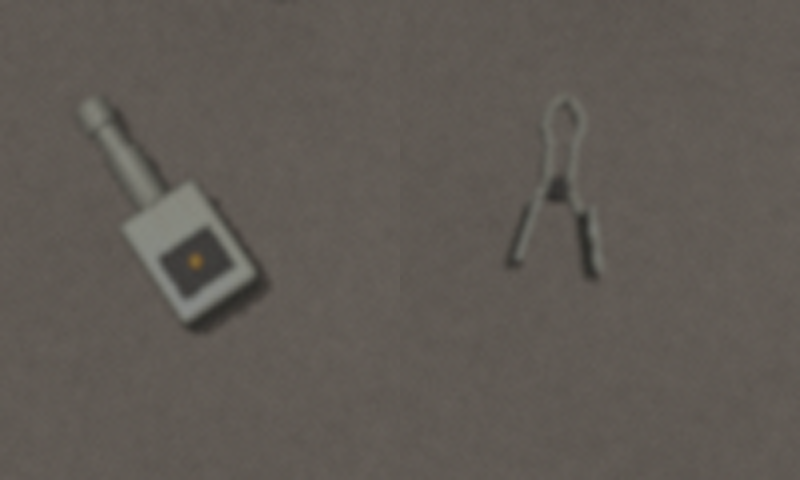

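View pics/side0.png

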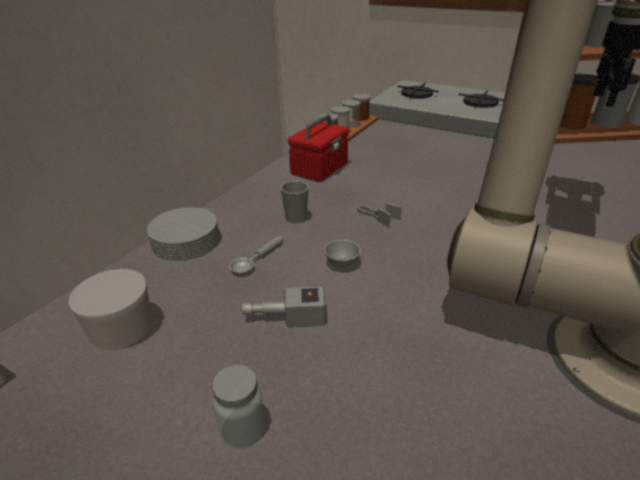

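The pictures show the mill lying with its head at top-view px (252,237) and its foot at about (286,285). The clip's ring is at about (441,240), its pivot at (439,257) and its ears at about (439.5,270).

```bash
cat >> h.py <<'E'
def move(P,yaw,s=None,Rt=None):
    """units from present pose to TCP P, tool down with tool-x at world yaw"""
    s=s or sense(); R=Ro.from_quat(s["orientation"])
    T=Ro.from_euler('z',yaw)*Ro.from_euler('x',np.pi) if Rt is None else Rt
    return (R.inv().apply(np.array(P)-s["position"])/.025).round(2),(np.degrees((R.inv()*T).as_rotvec())/6).round(2)
def hand(s):
    R=Ro.from_quat(s["orientation"]).as_matrix(); return np.arctan2(R[1,0],R[0,0])
E
python3 - <<'E'
from h import *
a=capture("top");b=capture("side")
head=onz(a,(252.5,237),.03); foot=onz(a,(285.8,284.8),.03)  
for n,p,z in [("ring",(441.2,240),.008),("piv",(439.3,256.8),.01),("earmid",(439.6,270),.034)]: print(n,onz(a,p,z).round(4))
print(head,foot,np.linalg.norm(head-foot))
ax=(head-foot)/np.linalg.norm(head-foot); yaw=np.arctan2(ax[1],ax[0])
s=sense();print("yaw",yaw,"tool",hand(s))
# body top face quad centre line fit
m=masks_of("mill_axle","top")[0]["pixels"]; v,u=np.nonzero(m)
P=np.array([onz(a,(x,y),.026)[:2] for x,y in zip(u,v)])
c=P.mean(0);w=np.linalg.eigh(np.cov(P.T))[1][:,1];print("pca",c,np.arctan2(w[1],w[0]),((P-c)@w).min(),((P-c)@w).max())
m=masks_of("mill_axle","side")[0]["pixels"]; v,u=np.nonzero(m);
P=np.array([onz(b,(x,y),.026)[:2] for x,y in zip(u,v)])
c=P.mean(0);w=np.linalg.eigh(np.cov(P.T))[1][:,1];print("pcaS",c,np.arctan2(w[1],w[0]),((P-c)@w).min(),((P-c)@w).max())
A=(head+foot)/2+ax*(.095-.073);A[2]=.026;print("axle",A)
for y in (yaw,yaw+np.pi): print(move([A[0],A[1],.2],y))
E
```

```text
ring [ 0.5762 -0.2188  0.008 ]
piv [ 0.5349 -0.2105  0.01  ]
earmid [ 0.499  -0.2031  0.034 ]
[0.59251297 0.23171942 0.03      ] [0.47623926 0.15480262 0.03      ] 0.13941222848741694
yaw 0.5844275692397646 tool 0.2678375417542332
pca [0.51979521 0.18466518] -2.554732085931225 -0.09244911446823129 0.058968412618591794
pcaS [0.5168836  0.18504166] -2.599226755855045 -0.09523763612388376 0.05257282996548515
axle [0.55272474 0.20539891 0.026     ]
(array([ 23.49, -24.07,   1.25]), array([-0.  ,  0.  , -3.02]))
(array([ 23.49, -24.07,   1.25]), array([ 0.  ,  0.  , 26.98]))
```

>>> {"api": "apply_moves", "payload": {
  "commands": [
    [1.6, -1.65, 0.1, 0, 0, 0, 85],
    [3.2, -3.3, 0.2, 0, 0, 0, 85],
    [4.8, -4.95, 0.3, 0, 0, 0, 85],
    [6.4, -6.6, 0.4, 0, 0, 0, 85],
    [8, -8.25, 0.4, 0, 0, 0, 85]
  ]
}}

```text
time_s: 1.12
position: [0.2461, -0.346, 0.223]
orientation: [0.991, 0.133, 0.0, -0.0]
ft_force: [0.7, -0.6, 0.2]
finger_gap: 0.0851
finger_force: 0.0
```

>>> {"api": "apply_moves", "payload": {
  "commands": [
    [8, -8.25, 0.4, 0, 0, 0, 85],
    [8, -8.25, 0.4, 0, 0, 0, 85],
    [8, -8.25, 0.4, 0, 0, 0, 85],
    [8, -8.25, 0.4, 0, 0, 0, 85],
    [8, -8.25, 0.4, 0, 0, 0, 85]
  ]
}}

```text
time_s: 1.53
position: [0.3464, -0.1636, 0.2161]
orientation: [0.991, 0.133, 0.0, 0.0]
ft_force: [0.2, -0.7, -0.2]
finger_gap: 0.0849
finger_force: 0.0
```

>>> {"api": "apply_moves", "payload": {
  "commands": [
    [8, -8.25, 0.4, 0, 0, -3, 85],
    [8, -8.25, 0.4, 0, 0, -3, 85],
    [8, -8.25, 0.4, 0, 0, -3, 85],
    [8, -8.25, 0.4, 0, 0, -3, 85],
    [8, -8.25, 0.4, 0, 0, -3, 85]
  ]
}}

```text
time_s: 1.95
position: [0.4468, 0.0193, 0.2088]
orientation: [0.958, 0.287, 0.0, 0.0]
ft_force: [0.9, -0.1, 0.1]
finger_gap: 0.085
finger_force: 0.0
```

```bash
python3 - <<'E'
from h import *
print(sense()["position"],hand(sense()));print(move([.5527,.2054,.2],.584))
E
```

```text
[0.44677574 0.01930068 0.20883595] 0.5825142616899349
(array([ 7.63, -3.89,  0.35]), array([ 0.01, -0.  , -0.01]))
```

>>> {"api": "apply_moves", "payload": {
  "commands": [
    [7.6, -3.9, 0.4, 0, 0, 0, 85],
    [7.6, -3.9, 0.4, 0, 0, 0, 85],
    [7.6, -3.9, 0.4, 0, 0, 0, 85],
    [7.6, -3.9, 0.4, 0, 0, 0, 85],
    [7.6, -3.9, 0.4, 0, 0, 0, 85]
  ]
}}

```text
time_s: 2.37
position: [0.5492, 0.2005, 0.1988]
orientation: [0.958, 0.287, 0.0, 0.0]
ft_force: [1.5, -1.1, 0.7]
finger_gap: 0.0851
finger_force: 0.0
```

```bash
python3 - <<'E'
from h import *
w=capture("wrist"); s=sense(); print(s["position"],hand(s),"cam",-np.array(w["R"]).T@w["t"])
ax=np.array([np.cos(.584),np.sin(.584),0])
im=w["color"][:,:,::-1].copy()
for d in (-.095,-.025,0,.015,.033,.051):
    p=proj(w,np.array([.5527,.2054,.026])+ax*d); cv2.circle(im,tuple(int(x) for x in p),4,(0,0,255),-1); print(d,p.round())
cv2.imwrite("pics/w1.png",im)
E
```

```text
[0.55136367 0.20552602 0.19766142] 0.5855075996684893 cam [0.60708372 0.2382418  0.34129379]
-0.095 [311. 315.]
-0.025 [310. 232.]
0 [310. 200.]
0.015 [310. 180.]
0.033 [310. 156.]
0.051 [310. 131.]
```

View pics/w1.png

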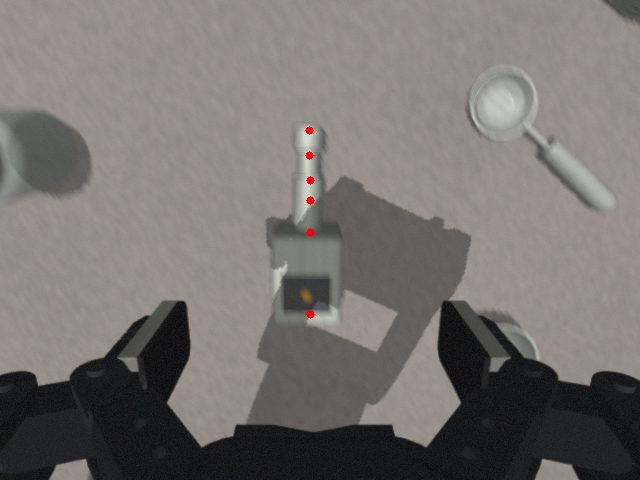

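The wrist view shows the mill under the gripper, with its axle centred at column ~308 and the head's end at row 123. That puts it about 4 mm farther along than I estimated. I'm descending now.

>>> {"api": "apply_moves", "payload": {
  "commands": [
    [0.2, 0, 7.65, 0, 0, 0, 85],
    [0.2, 0, 7.65, 0, 0, 0, 85],
    [0.2, 0, 7.65, 0, 0, 0, 85],
    [0.2, 0, 7.65, 0, 0, 0, 85],
    [0.2, 0, 7.65, 0, 0, 0, 60]
  ]
}}

```text
time_s: 2.83
position: [0.5511, 0.2007, 0.0036]
orientation: [0.958, 0.287, -0.002, -0.0]
ft_force: [-0.2, 0.3, 0.1]
finger_gap: 0.0751
finger_force: 0.0
```

>>> {"api": "apply_moves", "payload": {
  "commands": [
    [0, 0, 0, 0, 0, 0, 40],
    [0, 0, 0, 0, 0, 0, 15],
    [0, 0, 0, 0, 0, 0, 15],
    [0, 0, 0, 0, 0, 0, 15],
    [0, 0, 0, 0, 0, 0, 15]
  ],
  "force": 25
}}

```text
time_s: 3.25
position: [0.5539, 0.2015, 0.0101]
orientation: [0.958, 0.287, 0.002, -0.0]
ft_force: [-0.8, 1.5, 6.4]
finger_gap: 0.0215
finger_force: 23.6
```

```bash
python3 - <<'E'
from h import *
s=sense();print(s["position"],s["ft_force"],s["finger_gap"],s["finger_force"]); w=capture("wrist"); s=sense();print(s["position"],s["ft_force"],s["moment"])
E
```

```text
[0.5539273  0.20150296 0.01007745] [-0.77804263  1.53228942  6.42329245] 0.021462106369116836 23.58816683292389
[0.5539284  0.20151732 0.01003959] [-0.36435381  2.657834    6.38288608] [ 0.43942847  0.24307872 -0.11486466]
```

>>> {"api": "apply_moves", "payload": {
  "commands": [
    [0, 0, -0.6, 0, 0, 0, 15],
    [0, 0, -1.2, 0, 0, 0, 15],
    [0, 0, -1.8, 0, 0, 0, 15],
    [0, 0, -2.4, 0, 0, 0, 15],
    [0, 0, -3, 0, 0, 0, 15]
  ]
}}

```text
time_s: 3.72
position: [0.5527, 0.2009, 0.084]
orientation: [0.958, 0.287, 0.0, 0.0]
ft_force: [-0.5, -0.5, -5.3]
finger_gap: 0.0213
finger_force: 26.4
```

>>> {"api": "apply_moves", "payload": {
  "commands": [
    [0, 0, -0.4, 0, 0, 0, 15],
    [0, 0, -0.8, 0, 0, 0, 15],
    [0, 0, -0.8, 0, 0, 0, 15],
    [0, 0, -0.8, 0, 0, 0, 15],
    [0, 0, -0.8, 0, 0, 0, 15]
  ]
}}

```text
time_s: 4.13
position: [0.5524, 0.2009, 0.1019]
orientation: [0.958, 0.287, -0.001, -0.0]
ft_force: [-0.5, 0.4, -4.8]
finger_gap: 0.0211
finger_force: 26.5
```

```bash
python3 - <<'E'
from h import *
w=capture("wrist"); s=sense();print(s["time_s"],s["position"],s["ft_force"],s["moment"],s["finger_gap"])
t=capture("side");
cv2.imwrite("pics/w2.png",np.hstack([cv2.resize(w["color"],(400,300)),cv2.resize(t["color"][170:350,180:420],(400,300))])[:,:,::-1])
E
```

```text
4.1833 [0.55234267 0.20088872 0.10171063] [-0.2867104  -0.4676212  -4.88110124] [ 0.07050192 -0.13831144  0.03050672] 0.020875997889313855
```

View pics/w2.png

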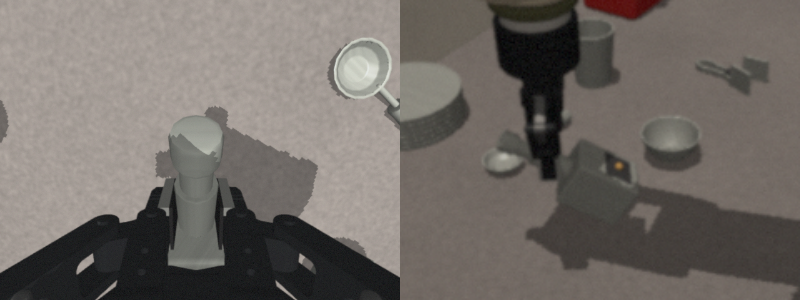

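The mill is off the counter but has swung only partway, because pad friction is holding it. I'll reduce the grip to 20 N and wait.

>>> {"api": "apply_moves", "payload": {
  "commands": [
    [0, 0, -0.2, 0, 0, 0, 15],
    [0, 0, -0.2, 0, 0, 0, 15],
    [0, 0, -0.2, 0, 0, 0, 15],
    [0, 0, -0.2, 0, 0, 0, 15],
    [0, 0, -0.2, 0, 0, 0, 15]
  ],
  "force": 20
}}

```text
time_s: 4.65
position: [0.5528, 0.201, 0.1076]
orientation: [0.958, 0.287, -0.0, -0.0]
ft_force: [0.6, -0.0, -5.1]
finger_gap: 0.0215
finger_force: 26.5
```

```bash
python3 - <<'E'
from h import *
w=capture("wrist"); s=sense();print(s["time_s"],s["position"],s["ft_force"],s["moment"],s["finger_gap"],s["finger_force"])
t=capture("side")
for n,c in(("wrist",w),("side",t)):
    for m in masks_of("mill_axle",n)[:1]:
        v,u=np.nonzero(m["pixels"]); print(n,m["score"],m["location"],u.min(),u.max(),v.min(),v.max())
cv2.imwrite("pics/w3.png",np.hstack([cv2.resize(w["color"],(400,300)),cv2.resize(t["color"][170:350,180:420],(400,300))])[:,:,::-1])
E
```

```text
4.7 [0.5527302  0.2009695  0.10753123] [ 0.34641275 -0.50405306 -5.7948341 ] [ 0.12825667 -0.22765232 -0.00992914] 0.021385652789422515 26.49103581905365
wrist 0.85 [301.1, 317.2] 269 359 184 431
side 0.97 [274.8, 294.9] 237 323 245 302
```

View pics/w3.png

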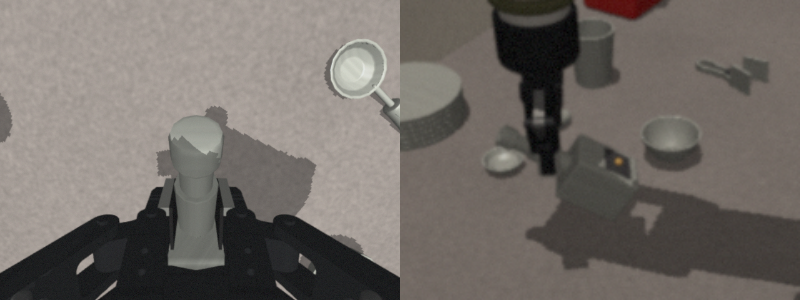

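>>> {"api": "apply_moves", "payload": {
  "commands": [
    [0, 0, 0, 0, 0, 0, 22],
    [0, 0, 0, 0, 0, 0, 22],
    [0, 0, 0, 0, 0, 0, 15],
    [0, 0, 0, 0, 0, 0, 15],
    [0, 0, 0, 0, 0, 0, 15]
  ],
  "force": 20
}}

```text
time_s: 5.27
position: [0.553, 0.201, 0.1079]
orientation: [0.958, 0.287, 0.0, 0.0]
ft_force: [0.1, 0.2, -0.5]
finger_gap: 0.0146
finger_force: 0.0
```

```bash
python3 - <<'E'
from h import *
s=sense();print(s["time_s"],s["position"],s["ft_force"],s["moment"],np.linalg.norm(s["moment"][:2]),s["finger_gap"],s["finger_force"],s["qpos"])
t=capture("side")
m=masks_of("mill_axle","side")[0];v,u=np.nonzero(m["pixels"]); print(m["score"],m["location"],u.min(),u.max(),v.min(),v.max())
E
```

```text
5.2667 [0.55295677 0.20097921 0.1079413 ] [ 0.12367874  0.23011899 -0.46951384] [ 0.00126084 -0.01160672 -0.08314235] 0.01167499862286452 0.014559197192369044 0.0 [1.47553565e-01 5.58247373e-01 1.37338345e+00 1.29071463e-06
 1.20938290e+00 1.13642393e+00]
0.75 [306.4, 272.7] 215 297 287 325
```

The mill slipped out and dropped, so I'll look for it.

```bash
python3 - <<'E'
from h import *
w=capture("wrist");a=capture("top");t=capture("side"); s=sense(); print(s["position"],hand(s))
im=w["color"].copy()
cv2.imwrite("pics/w4.png",np.hstack([cv2.resize(im,(440,330)),cv2.resize(t["color"][230:350,190:320],(358,330),interpolation=2)])[:,:,::-1])
for cam in("top","wrist","side"):
    for m in masks_of("mill_axle",cam)[:1]:
        v,u=np.nonzero(m["pixels"]); print(cam,m["score"],m["location"],u.min(),u.max(),v.min(),v.max())
E
```

```text
[0.55281912 0.2009489  0.10764318] 0.5819596938458275
side 0.57 [306.1, 270.6] 215 297 286 326
```

View pics/w4.png

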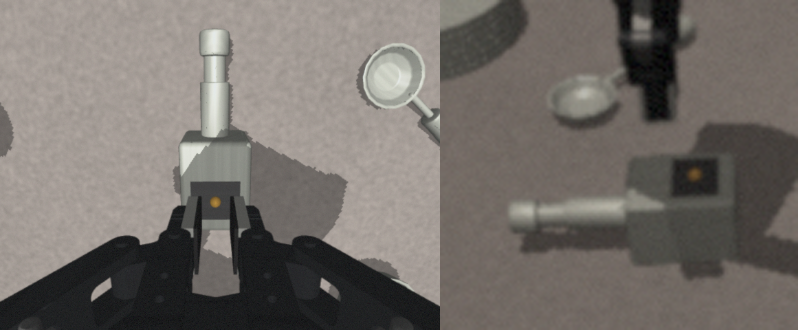

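The mill now lies flat again, about 60 mm farther out on the same heading. In the wrist view its axle runs from about (311,120) to (311,195) in full-size pixels, and the head's tip is at row ~45. I'll re-grasp, keep the grip on, and tilt the tool to bring the mill upright.

```bash
python3 - <<'E'
from h import *
w=capture("wrist"); k=640/440
tip=onz(w,(214*k,31*k),.026); gr=onz(w,(214*k,83*k),.030); hd=onz(w,(214*k,55*k),.03);bd=onz(w,(215*k,133*k),.03)
print("tip",tip,"groove/axle",gr,"head",hd,"body",bd)
ax=tip-bd; yaw=np.arctan2(ax[1],ax[0]); print(yaw,np.linalg.norm(ax)); u=np.array([np.cos(yaw),np.sin(yaw),0])
for p,d in((tip,.146),(gr,.110),(hd,.128),(bd,.07)): print(p+u*(.095-d))
A=np.mean([p+u*(.095-d) for p,d in((tip,.146),(gr,.110),(hd,.128))],axis=0); print("A",A,np.hypot(A[0],A[1]))
print(move([A[0],A[1],.12],yaw),sense()["position"])
E
```

```text
tip [0.6372033  0.25739547 0.026     ] groove/axle [0.60699616 0.23755749 0.03      ] head [0.62328072 0.24823888 0.03      ] body [0.57646832 0.21662544 0.03      ]
0.5911879950738321 0.07325934952602137
[0.59485906 0.22897073 0.026     ]
[0.59454197 0.22919727 0.03      ]
[0.59588151 0.2298464  0.03      ]
[0.5972253  0.23055914 0.03      ]
A [0.59509418 0.22933814 0.02866667] 0.6377562732850253
(array([ 2.04, -0.02, -0.49]), array([-0.  ,  0.  , -0.09])) [0.55280084 0.20098624 0.10763779]
```

>>> {"api": "apply_moves", "payload": {
  "commands": [
    [2.05, 0, 0, 0, 0, 0, 85],
    [2.05, 0, 0, 0, 0, 0, 85],
    [2.05, 0, 0, 0, 0, 0, 85],
    [2.05, 0, 0, 0, 0, 0, 85],
    [2.05, 0, 0, 0, 0, 0, 85]
  ]
}}

```text
time_s: 6.13
position: [0.5949, 0.2288, 0.1075]
orientation: [0.958, 0.287, -0.0, 0.0]
ft_force: [0.0, -0.3, -0.0]
finger_gap: 0.0747
finger_force: 0.0
```

>>> {"api": "apply_moves", "payload": {
  "commands": [
    [0, 0, 1.5, 0, 0, 0, 85],
    [0, 0, 3, 0, 0, 0, 85],
    [0, 0, 3.9, 0, 0, 0, 85],
    [0, 0, 3.9, 0, 0, 0, 50],
    [0, 0, 3.9, 0, 0, 0, 40]
  ]
}}

```text
time_s: 6.55
position: [0.5951, 0.2287, 0.0102]
orientation: [0.958, 0.287, -0.001, -0.0]
ft_force: [1.0, -0.3, 0.6]
finger_gap: 0.0634
finger_force: 0.0
```

>>> {"api": "apply_moves", "payload": {
  "commands": [
    [0, 0, 0, 0, 0, 0, 30],
    [0, 0, 0, 0, 0, 0, 10],
    [0, 0, 0, 0, 0, 0, 10],
    [0, 0, 0, 0, 0, 0, 10],
    [0, 0, 0, 0, 0, 0, 10]
  ],
  "force": 20
}}

```text
time_s: 6.97
position: [0.5965, 0.2294, 0.0118]
orientation: [0.958, 0.287, 0.002, 0.0]
ft_force: [-0.3, 0.2, 5.7]
finger_gap: 0.0211
finger_force: 21.8
```

```bash
python3 - <<'E'
from h import *
s=sense();print({k:np.round(v,4) for k,v in s.items()})
E
```

```text
{'time_s': np.float64(6.9667), 'qpos': array([1.8220e-01, 7.4740e-01, 1.3086e+00, 2.0000e-04, 1.0824e+00,
       1.1710e+00]), 'qvel': array([ 0.0013,  0.0021, -0.0001, -0.0008, -0.0009, -0.001 ]), 'joint_torque': array([ -0.3499, -53.8236, -16.4081,  -0.1584,  -0.0788,  -0.0668]), 'position': array([0.5965, 0.2294, 0.0118]), 'orientation': array([9.580e-01, 2.868e-01, 1.600e-03, 1.000e-04]), 'ft_force': array([-0.3019,  0.2   ,  5.7037]), 'moment': array([ 0.0352,  0.0741, -0.1069]), 'finger_force': np.float64(21.8408), 'finger_gap': np.float64(0.0211)}
```

>>> {"api": "apply_moves", "payload": {
  "commands": [
    [0, 0, -1.5, 0, 0, 0, 10],
    [0, 0, -3.1, 0, 0, 0, 10],
    [0, 0, -4.6, 0, 0, 0, 10],
    [0, 0, -4.6, 0, 0, 0, 10],
    [0, 0, -4.6, 0, 0, 0, 10]
  ]
}}

```text
time_s: 7.38
position: [0.596, 0.2293, 0.1267]
orientation: [0.958, 0.287, 0.002, 0.0]
ft_force: [-0.1, 0.4, -5.8]
finger_gap: 0.021
finger_force: 21.0
```

```bash
cat >> h.py <<'E'
def tilt(cam,c,G,yaw):
    "fit mill tilt (deg from upright; head leans towards yaw) with the grip point G at 95 mm"
    m=masks_of("mill_axle",cam)[0]; M=m["pixels"].astype(np.uint8)
    res=[]
    f=np.array([np.cos(yaw),np.sin(yaw),0]); l=np.array([-f[1],f[0],0])
    for d in range(-20,95,3):
        a=np.radians(d); z=f*np.sin(a)+[0,0,np.cos(a)]; x=np.cross(l,z)
        I=np.zeros((480,640),np.uint8)
        def hull(pts):
            q=np.array([proj(c,p) for p in pts]).astype(np.int32); cv2.fillConvexPoly(I,cv2.convexHull(q),1)
        hull([G+z*h+x*i*.026+l*j*.026 for h in(-.095,-.025) for i in(-1,1) for j in(-1,1)])
        for h0,h1,r in((-.025,.015,.011),(.015,.033,.008),(.033,.051,.011)):
            hull([G+z*h+r*(x*np.cos(t)+l*np.sin(t)) for h in(h0,h1) for t in np.arange(0,6.28,.5)])
        # visible mask must lie in model
        res.append(((M&I).sum()/max((M|I).sum(),1),d))
    return m["score"],M.sum(),sorted(res)[::-1][:4]
E
python3 - <<'E'
from h import *
s=sense();print(s["time_s"],s["position"],s["ft_force"],s["moment"],s["finger_gap"],s["finger_force"])
G=s["position"]+[0,0,.017]
for n in("side","wrist"): c=capture(n);print(n,tilt(n,c,G,.585))
E
```

```text
7.3833 [0.59597002 0.22926279 0.12674027] [-0.06994866  0.44587626 -5.8427215 ] [0.03292201 0.03731406 0.00517434] 0.020958191304791107 21.00076586008072
side (0.76, np.uint64(1681), [(np.float64(0.6235620785402618), 13), (np.float64(0.6078199052132701), 10), (np.float64(0.5816717791411042), 16), (np.float64(0.5558551617873652), 7)])
wrist (0.76, np.uint64(13860), [(np.float64(0.5090795009965305), 13), (np.float64(0.48956642708091813), 16), (np.float64(0.48079925070246643), 10), (np.float64(0.47674664635436503), 22)])
```

With 20 N the mill swung to within about 13° of upright. I'll tilt the tool 12°, move back a bit, and measure again.

>>> {"api": "apply_moves", "payload": {
  "commands": [
    [0, 0, 0, 0, 0.5, 0, 10],
    [-0.5, 0, 0, 0, 1, 0, 10],
    [-1, 0, 0, 0, 1.5, 0, 10],
    [-1.4, 0, 0, 0, 2, 0, 10],
    [-1.5, 0, 0, 0, 2, 0, 10]
  ]
}}

```text
time_s: 8.0
position: [0.5612, 0.2074, 0.1232]
orientation: [0.953, 0.285, 0.098, -0.031]
ft_force: [0.4, 0.5, -6.6]
finger_gap: 0.0212
finger_force: 20.9
```

```bash
python3 - <<'E'
from h import *
s=sense();R=Ro.from_quat(s["orientation"]).as_matrix();print(s["time_s"],s["position"],s["ft_force"],s["moment"],R[:,2])
G=s["position"]-R[:,2]*.017; print("G",G)
for n in("side","wrist"): c=capture(n);print(n,tilt(n,c,G,.585))
print(move(G*[1,1,0]+[0,0,.085]+R[:,2]*.017,0,Rt=Ro.from_matrix(R)))
E
```

```text
8.0 [0.56116586 0.20737827 0.12321763] [ 0.41766385  0.51744883 -6.57595118] [-0.12799054  0.21214386 -0.04078996] [ 0.16914839  0.11404285 -0.9789704 ]
G [0.55829033 0.20543954 0.13986013]
side (0.88, np.uint64(1749), [(np.float64(0.6188725490196079), 1), (np.float64(0.6014463640016071), 4), (np.float64(0.5835351089588378), -2), (np.float64(0.5514847666795218), 7)])
wrist (0.57, np.uint64(14061), [(np.float64(0.5115367711690595), -2), (np.float64(0.4999047147158593), 1), (np.float64(0.4890482989170178), -5), (np.float64(0.477103594912785), 4)])
(array([-0.62, -0.04,  2.18]), array([ 0.02, -0.03,  0.01]))
```

>>> {"api": "apply_moves", "payload": {
  "commands": [
    [-0.1, 0, 0.5, 0, 0, 0, 10],
    [-0.2, 0, 1, 0, 0, 0, 10],
    [-0.3, 0, 1.4, 0, 0, 0, 10],
    [-0.33, 0, 1.55, 0, 0, 0, 10],
    [-0.33, 0, 1.55, 0, 0, 0, 10]
  ]
}}

```text
time_s: 8.62
position: [0.5654, 0.2092, 0.0861]
orientation: [0.953, 0.286, 0.101, -0.03]
ft_force: [-3.2, -0.6, 1.5]
finger_gap: 0.021
finger_force: 22.0
```

>>> {"api": "apply_moves", "payload": {
  "commands": [
    [-0.02, 0, 0.08, 0, 0, 0, 10],
    [-0.03, 0, 0.16, 0, 0, 0, 10],
    [-0.03, 0, 0.16, 0, 0, 0, 10]
  ]
}}

```text
time_s: 8.87
position: [0.5669, 0.2097, 0.0849]
orientation: [0.952, 0.286, 0.104, -0.03]
ft_force: [-7.3, -1.1, 20.0]
finger_gap: 0.0213
finger_force: 24.6
```

```bash
python3 - <<'E'
from h import *
s=sense();R=Ro.from_quat(s["orientation"]).as_matrix();print(s["time_s"],s["position"],s["ft_force"],s["moment"],R[:,2])
G=s["position"]-R[:,2]*.017; print("G",G)
for n in("side","wrist"): c=capture(n);print(n,tilt(n,c,G,.585))
E
```

```text
8.8667 [0.56687313 0.20969418 0.08486871] [-7.27276941 -1.05135178 20.00727857] [0.3354281  0.59509358 0.13496459] [ 0.18039576  0.11598472 -0.97673175]
G [0.5638064  0.20772244 0.10147315]
side (0.67, np.uint64(1542), [(np.float64(0.6162790697674418), 1), (np.float64(0.6158318425760286), 4), (np.float64(0.5793548387096774), 7), (np.float64(0.5649890590809628), -2)])
wrist (0.7, np.uint64(13988), [(np.float64(0.5529195622653567), 1), (np.float64(0.5321116201582674), 4), (np.float64(0.5225056964625902), -2), (np.float64(0.5217746696335316), 10)])
```

>>> {"api": "apply_moves", "payload": {
  "commands": [
    [0.02, 0, -0.08, 0, 0, 0, 10],
    [0.03, 0, -0.14, 0, 0, 0, 10],
    [0.03, 0, -0.14, 0, 0, 0, 40],
    [0.03, 0, -0.14, 0, 0, 0, 80],
    [0.03, 0, -0.14, 0, 0, 0, 80]
  ]
}}

```text
time_s: 9.48
position: [0.5648, 0.2087, 0.085]
orientation: [0.953, 0.285, 0.1, -0.03]
ft_force: [-0.1, 0.3, 0.4]
finger_gap: 0.0568
finger_force: 0.0
```

>>> {"api": "apply_moves", "payload": {
  "commands": [
    [0, 0, 0, 0, 0, 0, 80],
    [0, 0, 0, 0, 0, 0, 80],
    [0, 0, -0.5, 0, 0, 0, 80],
    [0, 0, -1.2, 0, 0, 0, 80],
    [0, 0, -2.4, 0, 0, 0, 80]
  ]
}}

```text
time_s: 9.9
position: [0.553, 0.2015, 0.1421]
orientation: [0.953, 0.285, 0.098, -0.03]
ft_force: [-0.5, 0.3, -1.0]
finger_gap: 0.0798
finger_force: 0.0
```

>>> {"api": "apply_moves", "payload": {
  "commands": [
    [0, 0, -1, 0, 0, 0, 80],
    [0, 0, -2, 0, 0, 0, 80],
    [0, 0, -3.5, 0, -1, 0, 80],
    [0, 0, -4.5, 0, -2, 0, 80],
    [0, 0, -4.5, 0, -2, 0, 80]
  ]
}}

```text
time_s: 10.32
position: [0.5357, 0.189, 0.2588]
orientation: [0.958, 0.287, 0.001, 0.001]
ft_force: [-0.5, 0.7, 0.3]
finger_gap: 0.0804
finger_force: 0.0
```

```bash
python3 - <<'E'
from h import *
s=sense();print(s["time_s"],s["position"],s["ft_force"],s["orientation"])
w=capture("wrist");a=capture("top");t=capture("side")
cv2.imwrite("pics/w5.png",np.hstack([cv2.resize(w["color"],(400,300)),cv2.resize(t["color"][200:350,200:400],(400,300))])[:,:,::-1]); cv2.imwrite("pics/side5.png",t["color"][:,:,::-1]);cv2.imwrite("pics/wr5.png",w["color"][:,:,::-1])
for n in("side","wrist","top"):
  for m in masks_of("mill_axle",n)[:1]: v,u=np.nonzero(m["pixels"]);print(n,m["score"],m["location"],u.min(),u.max(),v.min(),v.max())
E
```

```text
10.3167 [0.53569339 0.18899392 0.25884684] [-0.45811536  0.72280926  0.29774195] [0.95801856 0.28669923 0.0013722  0.00145127]
side 0.59 [296.5, 267.0] 252 284 249 326
wrist 0.62 [163.7, 313.4] 278 344 131 201
top 0.51 [244.4, 261.8] 248 273 236 248
```

View pics/w5.png

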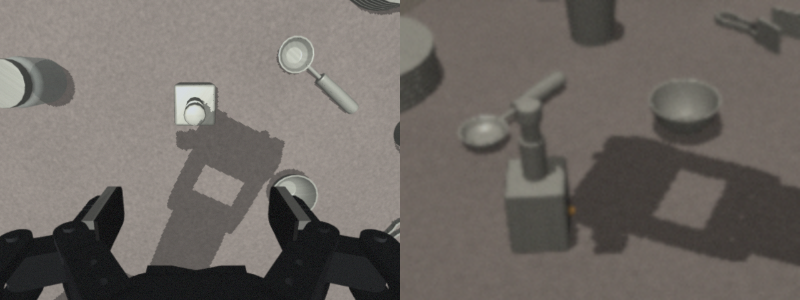

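The mill stands upright, with its head's top at wrist px (310,182) and side px (264,252), and the spoon and katori are where they were. Next is the clip.

```bash
python3 - <<'E'
from h import *
w=capture("wrist");t=capture("side");a=capture("top")
print(onz(w,(310,182),.146),onz(t,(264,252.5),.146))
# triangulate
o1,d1=ray(w,(310,182));o2,d2=ray(t,(264,252.5))
A=np.c_[d1,-d2];k=np.linalg.lstsq(A,o2-o1,rcond=None)[0];print(o1+d1*k[0],o2+d2*k[1])
print("body",onz(w,(312,166),.07))
for m in masks_of("clip_ears","top")[:1]:
    v,u=np.nonzero(m["pixels"]);P=np.array([onz(a,(x,y),.02)[:2] for x,y in zip(u,v)]);print("clip",m["score"],P.mean(0))
print(move([.499,-.203,.17],-.2), sense()["time_s"])
E
```

```text
[0.55768617 0.20655595 0.146     ] [0.55557502 0.2080362  0.146     ]
[0.55743434 0.20641042 0.14417611] [0.55715917 0.20612619 0.14423678]
body [0.55828355 0.20593187 0.07      ]
clip 0.67 [ 0.52813683 -0.20936468]
(array([-9.79, 12.32,  3.33]), array([-0.  ,  0.01,  7.47])) 10.8167
```

>>> {"api": "apply_moves", "payload": {
  "commands": [
    [-4.9, 6.2, 0.5, 0, 0, 0, 80],
    [-4.9, 6.2, 0.5, 0, 0, 0, 80],
    [-4.9, 6.2, 0.5, 0, 0, 0, 80],
    [-4.9, 6.2, 0.5, 0, 0, 0, 80],
    [-4.9, 6.2, 0.5, 0, 0, 0, 80]
  ]
}}

```text
time_s: 11.23
position: [0.5166, -0.0106, 0.241]
orientation: [0.958, 0.286, -0.0, 0.0]
ft_force: [0.0, -0.2, -0.3]
finger_gap: 0.0798
finger_force: 0.0
```

>>> {"api": "apply_moves", "payload": {
  "commands": [
    [-4.9, 6.1, 2.5, 0, 0, 7.5, 80],
    [-4.9, 6.1, 2.5, 0, 0, 7.5, 80],
    [-4.9, 6.1, 2.5, 0, 0, 7.5, 80],
    [-4.9, 6.1, 2.5, 0, 0, 7.5, 80],
    [-4.9, 6.1, 2.5, 0, 0, 7.5, 80]
  ]
}}

```text
time_s: 11.65
position: [0.498, -0.2048, 0.178]
orientation: [1.0, -0.025, 0.0, -0.0]
ft_force: [1.1, -0.4, -0.7]
finger_gap: 0.0797
finger_force: 0.0
```

```bash
python3 - <<'E'
from h import *
print(sense()["position"],hand(sense()));print(move([.499,-.203,.17],-.2))
E
```

```text
[ 0.49802094 -0.20482372  0.17803388] -0.049805156972509375
(array([ 0.04, -0.07,  0.32]), array([-0.  , -0.  ,  1.43]))
```

>>> {"api": "apply_moves", "payload": {
  "commands": [
    [0, 0, 0, 0, 0, 1.45, 65],
    [0, 0, 0, 0, 0, 1.45, 65],
    [0, 0, 0, 0, 0, 1.45, 65]
  ]
}}

```text
time_s: 11.9
position: [0.4984, -0.2033, 0.1783]
orientation: [0.995, -0.098, -0.0, -0.0]
ft_force: [0.4, 0.2, -0.9]
finger_gap: 0.0652
finger_force: 0.0
```

```bash
python3 - <<'E'
from h import *
w=capture("wrist"); s=sense(); print(s["position"],hand(s))
y=-.2;u=np.array([np.cos(y),np.sin(y),0]);n=np.array([-u[1],u[0],0]);E=np.array([.499,-.203,.0])
im=w["color"][:,:,::-1].copy()
for p in (E+[0,0,.036],E+u*.037+[0,0,.01],E+u*.077+[0,0,.01]):
    q=proj(w,p); cv2.circle(im,tuple(int(x) for x in q),3,(0,0,255),-1);print(q.round())
cv2.imwrite("pics/w6.png",im)
E
```

```text
[ 0.49861061 -0.20288119  0.17857601] -0.1944031130154629
[312. 217.]
[313. 158.]
[313. 101.]
```

View pics/w6.png

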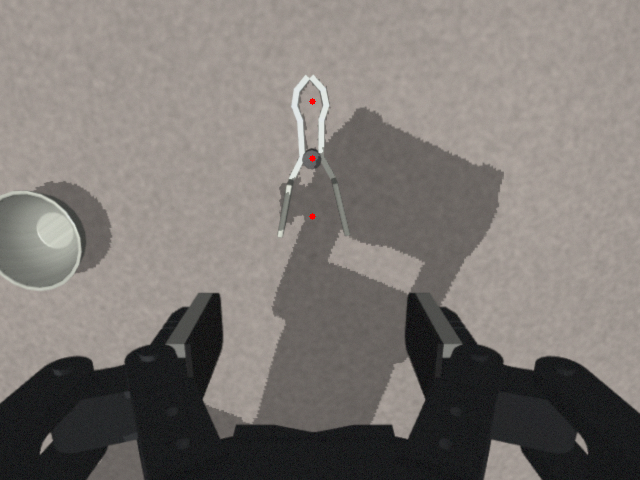

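The clip is well aligned. Its ear tops run from row 182 to 236 and centre on column ~313, which puts them about 4 mm ahead of my estimate. I'm descending and pinching.

>>> {"api": "apply_moves", "payload": {
  "commands": [
    [0.18, 0, 1.6, 0, 0, 0, 65],
    [0.18, 0, 3.2, 0, 0, 0, 65],
    [0.18, 0, 4.8, 0, 0, 0, 65],
    [0.18, 0, 6.4, 0, 0, 0, 65],
    [0.18, 0, 6.85, 0, 0, 0, 65]
  ]
}}

```text
time_s: 12.37
position: [0.501, -0.2016, 0.0027]
orientation: [0.995, -0.096, -0.003, -0.002]
ft_force: [-1.2, 0.6, -1.0]
finger_gap: 0.0652
finger_force: 0.0
```

>>> {"api": "apply_moves", "payload": {
  "commands": [
    [0, 0, 0, 0, 0, 0, 65],
    [0, 0, 0, 0, 0, 0, 50],
    [0, 0, 0, 0, 0, 0, 42],
    [0, 0, 0, 0, 0, 0, 34],
    [0, 0, 0, 0, 0, 0, 20]
  ],
  "force": 30
}}

```text
time_s: 12.78
position: [0.5042, -0.2038, 0.0102]
orientation: [0.995, -0.097, 0.002, 0.001]
ft_force: [-3.5, 2.4, 8.8]
finger_gap: 0.0259
finger_force: 29.0
```

>>> {"api": "apply_moves", "payload": {
  "commands": [
    [0, 0, 0, 0, 0, 0, 20],
    [0, 0, 0, 0, 0, 0, 20],
    [0, 0, 0, 0, 0, 0, 20]
  ]
}}

```text
time_s: 13.03
position: [0.5042, -0.2038, 0.0102]
orientation: [0.995, -0.097, 0.002, 0.001]
ft_force: [-1.8, 2.4, 9.6]
finger_gap: 0.0264
finger_force: 29.5
```

```bash
python3 - <<'E'
from h import *
s=sense();print({k:np.round(v,4) for k,v in s.items()})
E
```

```text
{'time_s': np.float64(13.0333), 'qpos': array([-6.0210e-01,  6.2920e-01,  1.6024e+00,  4.0000e-04,  9.0570e-01,
        1.1625e+00]), 'qvel': array([ 0.0011,  0.0012, -0.002 , -0.0001,  0.0019,  0.0008]), 'joint_torque': array([ -0.9298, -44.2668, -14.2173,  -0.2156,  -0.6734,   0.0883]), 'position': array([ 0.5042, -0.2038,  0.0102]), 'orientation': array([ 9.953e-01, -9.690e-02,  2.000e-03,  9.000e-04]), 'ft_force': array([-1.7874,  2.4412,  9.5946]), 'moment': array([0.4336, 0.1921, 0.1012]), 'finger_force': np.float64(29.5264), 'finger_gap': np.float64(0.0264)}
```

>>> {"api": "apply_moves", "payload": {
  "commands": [
    [0, 0, -1, 0, 0, 0, 20],
    [0, 0, -2.5, 0, 0, 0, 20],
    [0, 0, -4, 0, 0, 0, 20],
    [0, 0, -5.5, 0, 0, 0, 20],
    [0, 0, -7.5, 0, 0, 0, 20]
  ]
}}

```text
time_s: 13.45
position: [0.5027, -0.2031, 0.1899]
orientation: [0.995, -0.097, 0.001, 0.0]
ft_force: [1.2, -1.3, -1.4]
finger_gap: 0.0258
finger_force: 30.5
```

```bash
python3 - <<'E'
from h import *
w=capture("wrist");t=capture("side");s=sense();print(s["position"],hand(s),s["ft_force"],s["finger_gap"],s["finger_force"])
save(w,"w7f.png");save(t,"s7.png")
ms=masks_of("clip_ears","side");R=[m for m in ms][:1]
for m in R:
    v,u=np.nonzero(m["pixels"]);print(m["score"],u.min(),u.max(),v.min(),v.max()); cu,cv=int(u.mean()),int(v.mean())
    crop=t["color"][cv-45:cv+45,cu-60:cu+60];print("crop0",cu-60,cv-45)
cv2.imwrite("pics/w7.png",np.hstack([w["color"][0:300,160:480],cv2.resize(crop,(400,300),interpolation=2)])[:,:,::-1])
th=.35
print(move([.5575-.081*np.cos(th),.2063-.081*np.sin(th),.21],th))
E
```

```text
[ 0.50543615 -0.20480512  0.19496599] -0.19401333437875817 [ 0.21513317  0.71609436 -0.83730498] 0.026292089709558798 30.420348644256592
0.58 357 406 130 150
crop0 326 94
(array([ -3.85, -14.84,  -0.84]), array([ 0.06, -0.07, -5.2 ]))
```

View pics/w7.png

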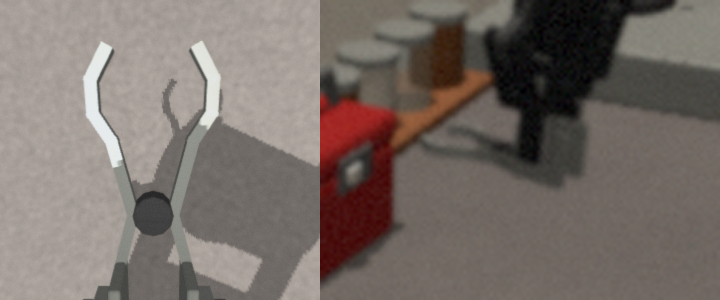

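The clip is held fully spread. In the wrist view its ring is centred at about px (311.5,91). I'm going to hover over the mill.

```bash
python3 - <<'E'
from h import *
w=capture("wrist");s=sense();R=Ro.from_quat(s["orientation"])
print(s["position"])
for d in(-.008,-.004,0): p=onz(w,(311.5,91),s["position"][2]+d);print(d,R.inv().apply(p-s["position"]))
for px in((160+108,43),(160+195,43),(160+84,82),(160+219,82),(313,213)): print(px,R.inv().apply(onz(w,px,s["position"][2]-.0)-s["position"]).round(4))
E
```

```text
[ 0.50335419 -0.20355297  0.18868434]
-0.008 [ 7.78434394e-02 -3.64593110e-05  8.30797688e-03]
-0.004 [ 7.76309678e-02 -2.85324647e-05  4.30711272e-03]
0 [ 7.74184962e-02 -2.06056185e-05  3.06248549e-04]
(268, 43) [ 0.0922 -0.0139  0.0003]
(355, 43) [0.0922 0.0139 0.0004]
(244, 82) [ 0.0803 -0.022   0.0003]
(379, 82) [0.0803 0.022  0.0004]
(313, 213) [0.0366 0.0005 0.0001]
```

>>> {"api": "apply_moves", "payload": {
  "commands": [
    [-1.5, -7, -0.9, 0, 0, -5.2, 20],
    [-1.5, -7, -0.9, 0, 0, -5.2, 20],
    [-1.5, -7, -0.9, 0, 0, -5.2, 20],
    [-1.5, -7, -0.9, 0, 0, -5.2, 20],
    [-1.5, -7, -0.9, 0, 0, -5.2, 20]
  ]
}}

```text
time_s: 14.07
position: [0.499, -0.0201, 0.209]
orientation: [0.984, 0.179, -0.001, -0.001]
ft_force: [-0.4, -0.4, -0.8]
finger_gap: 0.0256
finger_force: 30.5
```

```bash
python3 - <<'E'
from h import *
s=sense();print(s["position"],hand(s),s["finger_gap"])
th=.35
print(move([.5575-.081*np.cos(th),.2063-.081*np.sin(th),.21],th))
E
```

```text
[ 0.49900776 -0.02010676  0.20897371] 0.35960111170881875 0.025596909937843863
(array([ 2.14, -7.68, -0.03]), array([-0.02,  0.01,  0.09]))
```

```bash
python3 - <<'E'
from h import *
g=cv2.imread("pics/w7f.png");g=cv2.cvtColor(g,cv2.COLOR_BGR2GRAY)
bg=np.median(g[0:30,240:400]);print("bg",bg,g[90,250],g[150,280])
band=(g>bg+35).astype(np.uint8);band[:,:225]=0;band[:,400:]=0;band[240:]=0
v,u=np.nonzero(band);print(u.min(),u.max(),v.min(),v.max())
d=cv2.distanceTransform(1-band,cv2.DIST_L2,5);d[:60]=0;d[125:]=0;d[:,:290]=0;d[:,335:]=0
y,x=np.unravel_index(d.argmax(),d.shape);print("inscribed",x,y,d.max())
w=capture("wrist");s=sense();R=Ro.from_quat(s["orientation"])
for dz in(-.006,0.002): print(R.inv().apply(onz(w,(x,y),s["position"][2]+dz)-s["position"]), R.inv().apply(onz(w,(x+d.max(),y),s["position"][2]+dz)-onz(w,(x,y),s["position"][2]+dz)))
E
```

```text
bg 158.0 234 139
243 380 41 167
inscribed 311 92 54.125587
[ 0.07573289 -0.00029889  0.00597016] [ 2.11387423e-05  1.80209370e-02 -3.37652196e-05]
[ 0.07536872 -0.00025524 -0.00202979] [ 1.99987817e-05  1.70491120e-02 -3.19443440e-05]
```

>>> {"api": "apply_moves", "payload": {
  "commands": [
    [1.8, -7.7, 0, 0, 0, 0, 20],
    [1.8, -7.7, 0, 0, 0, 0, 20],
    [1.8, -7.7, 0, 0, 0, 0, 20],
    [1.8, -7.7, 0, 0, 0, 0, 20],
    [1.8, -7.7, 0, 0, 0, 0, 20]
  ]
}}

```text
time_s: 14.53
position: [0.4754, 0.1738, 0.2082]
orientation: [0.985, 0.174, -0.001, -0.0]
ft_force: [0.8, -0.6, -0.8]
finger_gap: 0.0261
finger_force: 30.4
```

>>> {"api": "apply_moves", "payload": {
  "commands": [
    [0, 0, 0, 0, 0, 0, 20],
    [0, 0, 0, 0, 0, 0, 20],
    [0, 0, 0, 0, 0, 0, 20],
    [0, 0, 0, 0, 0, 0, 20]
  ]
}}

```text
time_s: 14.87
position: [0.4768, 0.1704, 0.2087]
orientation: [0.985, 0.173, -0.0, 0.0]
ft_force: [-0.3, 0.9, -0.6]
finger_gap: 0.026
finger_force: 30.5
```

```bash
python3 - <<'E'
from h import *
w=capture("wrist");s=sense();R=Ro.from_quat(s["orientation"]);print(s["position"],hand(s),R.as_matrix()[2])
t=capture("side");save(w,"w8f.png");save(t,"s8.png")
ring=onz(w,(311,92),s["position"][2]-.002);print("ring",ring,R.inv().apply(ring-s["position"]))
im=w["color"].copy()
M=np.array([.5575,.2063,.146]);q=proj(w,M);print("head pred px",q)
cv2.circle(im,tuple(int(round(x)) for x in q),2,(255,0,0),-1)
ti=t["color"].copy()
h=proj(t,M).round().astype(int);r=proj(t,ring).round().astype(int);p=proj(t,s["position"]).round().astype(int);print("side head",h,"ring",r,"tcp",p)
A=cv2.resize(ti[r[1]-50:r[1]+75,r[0]-50:r[0]+80],None,fx=4,fy=4,interpolation=2)
B=im[0:250,180:450]
H=np.zeros((600,800,3),np.uint8);H[:500,:520]=A;H[:250,530:800]=B
cv2.imwrite("pics/w8.png",H[:,:,::-1])
E
```

```text
[0.47686963 0.17037926 0.20887613] 0.3475201325391779 [-6.31522639e-04  3.22426181e-05 -9.99999800e-01]
ring [0.54790292 0.19668879 0.20687613] [ 0.07574834 -0.00054521  0.00195215]
head pred px [298.99966853  70.11398479]
side head [264 252] ring [269 219] tcp [317 221]
```

View pics/w8.png

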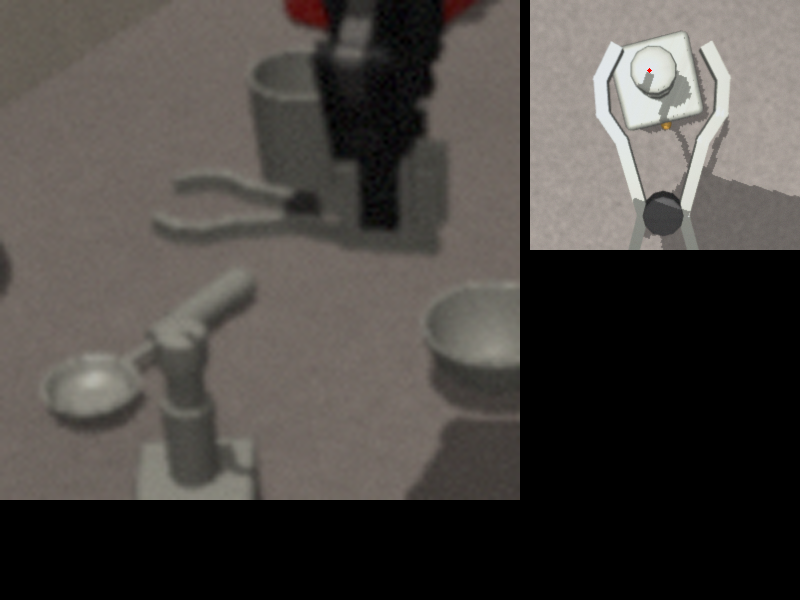

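The ring hovers level and about 12 mm short of the mill. In the wrist view the head's top is centred at px (304,69) and the ring at (311,92). The side view puts the ring where I predicted it, with the near tip at crop (155,218).

```bash
python3 - <<'E'
from h import *
w=capture("wrist");t=capture("side");s=sense();R=Ro.from_quat(s["orientation"]);P=s["position"]
g=cv2.cvtColor(w["color"],cv2.COLOR_RGB2GRAY)
c=cv2.HoughCircles(cv2.medianBlur(g[20:130,265:350],3),cv2.HOUGH_GRADIENT,1,50,param1=80,param2=12,minRadius=19,maxRadius=26);print("hough",c[0]+[265,20,0] if c is not None else None)
h=onz(w,(304,69.5),.146);r=onz(w,(311,92),P[2]-.002)
print("head",h,"move tool",R.inv().apply(h-r)/.025)
for X in ((.0135+.013-.0055+.014,0,0),(.092,-.0139,.002),(.092,.0139,.002),(-.0245,-.014,.008),(-.0245,-.014,-.028),(-.0245,.014,.008),(.0365,0,-.006)):
    q=proj(t,P+R.apply(X));print(X,((q-[269-50,219-50])*4).round())
E
```

```text
hough [[302.5         68.5         23.20000076]]
head [0.55866245 0.20432009 0.146     ] move tool [ 0.5051456  -0.13962349  2.44443089]
(0.034999999999999996, 0, 0) [301. 202.]
(0.092, -0.0139, 0.002) [149. 213.]
(0.092, 0.0139, 0.002) [170. 176.]
(-0.0245, -0.014, 0.008) [447. 252.]
(-0.0245, -0.014, -0.028) [447. 170.]
(-0.0245, 0.014, 0.008) [459. 213.]
(0.0365, 0, -0.006) [296. 188.]
```

>>> {"api": "apply_moves", "payload": {
  "commands": [
    [0.25, -0.08, 0, 0, 0, 0, 20],
    [0.5, -0.16, 0.5, 0, 0, 0, 20],
    [0.5, -0.16, 1, 0, 0, 0, 20],
    [0.5, -0.16, 1.2, 0, 0, 0, 20],
    [0.5, -0.16, 1.2, 0, 0, 0, 20]
  ]
}}

```text
time_s: 15.48
position: [0.4867, 0.1796, 0.1781]
orientation: [0.985, 0.174, -0.001, -0.0]
ft_force: [0.3, 1.3, -0.6]
finger_gap: 0.0262
finger_force: 30.5
```

>>> {"api": "apply_moves", "payload": {
  "commands": [
    [0, 0, 0, 0, 0, 0, 20],
    [0, 0, 0, 0, 0, 0, 20],
    [0, 0, 0, 0, 0, 0, 20]
  ]
}}

```text
time_s: 15.73
position: [0.4873, 0.1797, 0.1799]
orientation: [0.985, 0.174, 0.001, 0.0]
ft_force: [-0.3, -0.7, -0.2]
finger_gap: 0.0261
finger_force: 30.5
```

```bash
cat > chk.py <<'E'
from h import *
w=capture("wrist");t=capture("side");s=sense();R=Ro.from_quat(s["orientation"]);P=s["position"];print(s["time_s"],P,hand(s),s["ft_force"].round(1),s["finger_gap"],R.as_matrix()[2].round(4))
g=cv2.medianBlur(cv2.cvtColor(w["color"],cv2.COLOR_RGB2GRAY),3)
x0,x1,y0,y1=268,354,40,140
c=cv2.HoughCircles(g[y0:y1,x0:x1],cv2.HOUGH_GRADIENT,1,60,param1=60,param2=12,minRadius=22,maxRadius=42)
if c is not None:
    c=c[0][0];c[:2]+=[x0,y0];print("hough",c)
    h=onz(w,c[:2],.146);r=onz(w,(311,92),P[2]-.004);print("head",h,"need tool",R.inv().apply(h-r)/.025)
print("old mill: need",R.inv().apply(np.array([.5575,.2063,.146])-onz(w,(311,92),P[2]-.004))/.025)
for n,cc in(("side",t),):
    for nm in("clip_ears","mill_axle"):
        for m in masks_of(nm,n)[:1]:
            v,u=np.nonzero(m["pixels"]);print(nm,m["score"],u.min(),u.max(),v.min(),v.max())
            if nm=="clip_ears": 
                for k in range(u.min(),u.max()+1,4): print(k,v[u==k].min(),v[u==k].max(),end="; ")
                print()
for X in ((.092,-.0139,-.000),(.092,-.0139,.008),(.08,-.022,.008),(.08,.022,0),(.0365,0,.008),(-.0245,-.014,.010)): print(X,proj(t,P+R.apply(X)).round(1))
save(w,"wc.png");save(t,"sc.png")
E
python3 chk.py
```

```text
15.8333 [0.48713419 0.17970019 0.17969143] 0.34964371419692714 [ 0.1 -0.  -0.1] 0.02585714425296393 [ 9.e-04  2.e-04 -1.e+00]
hough [314.5  95.5  26.6]
head [0.55892493 0.20503399 0.146     ] need tool [0.00151503 0.04918204 1.1876694 ]
old mill: need [-0.0346859  -0.01791962  1.18762267]
clip_ears 0.94 250 321 221 249
250 240 243; 254 241 245; 258 229 246; 262 228 246; 266 228 246; 270 229 245; 274 231 244; 278 232 244; 282 234 244; 286 235 244; 290 235 244; 294 234 246; 298 242 247; 302 246 248; 306 246 248; 310 246 248; 314 222 249; 318 221 248; 
mill_axle 0.96 252 285 250 326
(0.092, -0.0139, -0.0) [249.2 238. ]
(0.092, -0.0139, 0.008) [249.7 242.2]
(0.08, -0.022, 0.008) [255.5 245.8]
(0.08, 0.022, 0) [263.  226.5]
(0.0365, 0, 0.008) [285.9 240.4]
(-0.0245, -0.014, 0.01) [322.2 250.1]
```

Centred within about 1 mm, level to about 1°, and the ring is about 4 mm below the TCP. Lowering to the groove.

>>> {"api": "apply_moves", "payload": {
  "commands": [
    [0, 0, 0.6, 0, 0, 0, 20],
    [0, 0, 1.2, 0, 0, 0, 20],
    [0, 0, 1.8, 0, 0, 0, 20],
    [0, 0, 2.2, 0, 0, 0, 20],
    [0, 0, 2.27, 0, 0, 0, 20]
  ]
}}

```text
time_s: 16.35
position: [0.4862, 0.1796, 0.1209]
orientation: [0.985, 0.174, -0.001, -0.0]
ft_force: [0.5, 0.2, -1.5]
finger_gap: 0.026
finger_force: 30.5
```

>>> {"api": "apply_moves", "payload": {
  "commands": [
    [0, 0, 0, 0, 0, 0, 20],
    [0, 0, 0, 0, 0, 0, 20],
    [0, 0, 0, 0, 0, 0, 20]
  ]
}}

```text
time_s: 16.6
position: [0.4874, 0.1798, 0.1232]
orientation: [0.985, 0.174, 0.001, 0.0]
ft_force: [0.5, -0.3, -0.5]
finger_gap: 0.0261
finger_force: 30.5
```

```bash
sed -i 's/x0,x1,y0,y1=268,354,40,140/x0,x1,y0,y1=255,370,30,160/' chk.py; python3 chk.py; python3 - <<'E'
from h import *
t=capture("side")
for z in(.11,.119,.128,.146): print(z,proj(t,[.558,.2055,z]).round(1))
E
```

```text
16.7 [0.4872563  0.17975412 0.12310896] 0.3496904237306775 [ 0.4 -0.3 -0.9] 0.026035308255691305 [ 1.3e-03  3.0e-04 -1.0e+00]
hough [315.5  88.5  40.2]
head [0.55868128 0.20485133 0.146     ] need tool [-0.01347415  0.05403459 -1.07564484]
old mill: need [-0.03801254 -0.01659363 -1.07569536]
clip_ears 0.76 253 321 252 276
253 269 270; 257 269 273; 261 270 274; 265 270 275; 269 270 273; 273 259 273; 277 259 273; 281 260 272; 285 261 272; 289 262 273; 293 262 274; 297 261 276; 301 274 276; 0.11 [265.6 268.7]
0.119 [265.1 264.4]
0.128 [264.6 260.1]
0.146 [263.7 251.3]Traceback (most recent call last):
  File "chk.py", line 15, in <module>
    for k in range(u.min(),u.max()+1,4): print(k,v[u==k].min(),v[u==k].max(),end="; ")
                                                 ~~~~~~~~~~~^^
    return umr_minimum(a, axis, None, out, keepdims, initial, where)
ValueError: zero-size array to reduction operation minimum which has no identity
```

```bash
python3 -c "
from cell import *
print(finish_job())"
```

```text
the job is handed in; nothing more can be done
None
```

I handed the job in with the mill standing upright and the clip held fully spread, level to about 1° and centred round the groove to within about 1 mm, with no contact force on the wrist; the mill fell over from the gripper once on the first lift and was re-grasped, and the other items look unmoved.

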